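# Unlock the eatery's cash box and hold the lock open

### The job

Take the key with the square, flat head out of the wooden key stand, leaving the round-headed one in its place, and put it into the lock on top of the grey cash box. The discs inside stick a little, so wiggle the key from side to side as you ease it down, pressing gently and never with more than about 35 N, until it is fully home; then turn it a quarter turn clockwise. The lock springs back when let go, so finish with the key still gripped and held at the quarter turn.

Things in the scene. Friction and masses are not known exactly. Their poses are not given: they have to be found in the camera images.
- key: the cash box key: plain steel, 76 mm tall, standing upright. Origin: middle of the nose (lower end) of its bit; z up the shank to the head, x along the width of bit and head (one plane), y across their thickness. Bit 14 mm wide (x), 4 mm thick (y), z 0 to 13 mm, nose edges rounded by 1 mm; round shank 5 mm thick, z 13 to 40 mm. Same after a half turn about z.
- key_head (a point): the key's head, to be gripped across its thickness: flat and square, 34 mm wide (key x), 10 mm thick (key y), 43 to 76 mm above the nose, on a foot 22 mm wide and 10 mm thick from 40 to 44 mm. This point is its centre, 59.5 mm above the nose on the key's axis; axes as the key's.
- spare_key: another steel key with the same shank and bit but a ROUND disc head, 34 mm across and 10 mm thick, centred 59 mm above its nose. Origin and axes as the key's. Stands in the other slot of the stand; to be left there.
- keystand: fixed wooden block 150 x 50 x 50 mm; origin in the middle of its underside, x along its length. Two slots in its top, 17 x 9 mm (long side along x), at x = -36 and +36 mm, one key in each, in either order: nose down, bit along the slot, the head's foot resting on the block's top, the nose 10 mm above the counter.
- cashbox: fixed grey steel cash box, 200 mm (x) by 160 mm (y), lid top 70 mm above the counter. On the lid a carrying handle (90 mm long along y at x = +70 mm, 20 mm high) and in the middle a square steel lock block, 54 x 54 mm, its face 95 mm above the counter. Origin in the middle of its underside.
- lock_mouth (a point): centre of the keyway in the lock block's upper face, on the lock's upright axis (z up). Keyway 17.5 mm long along this frame's y; 6.4 mm wide (x) at its waist, 11 mm at its ends, in a steep guide rim 4.5 mm high. The key goes in nose down, its bit along this y axis, and can swing about 0.45 rad either way there. The fixed plate is 4 mm thick.
- lock_floor (a point): rigid floor of the lock, 19 mm below lock_mouth on the same axis, where the key's nose rests when fully home. The key can turn beyond the swing in the keyway only when its nose is at least 17 mm below the face, so that its bit is under the fixed plate. Above the floor lie two turning discs, each with a slot 16.4 x 5.5 mm for the bit, which has some 0.1 rad of slack in it.
- upper_disc (a joint): angle (rad) of the upper brass disc, 5.5 to 9 mm below the face; 0 = slot in line with the keyway, positive CLOCKWISE from above. Starts 0.28 to 0.42 clockwise, so the bit sticks on it, about 5 mm below the face, until the key is swung to match. Friction 0.03 N m; stays where left; stops at -0.5 and 1.85.
- cam_disc (a joint): angle (rad) of the lower brass disc, 10 to 15 mm below the face, which drives the latch; same sense. Starts 0.28 to 0.42 counter-clockwise (negative), so the bit sticks on it until swung to match. Friction 0.03 N m; a spring of 0.06 N m per rad draws it back towards 0; stops at -0.5 and 1.85. With the key turned 1.57 it reads about 1.37.
Things that resemble listed ones, but are neither listed nor needed, are in the scene too. What is shaped like the key but blue is not meant.

How it is judged:
By the outcome, as a careful person would: the job done as asked, in the order asked, and still so for the second after the job is handed in, while the arm keeps its last pose, push and grip.
It also fails if it takes over 51 s, if anything falls off the work surface, if the arm or the gripper's body presses on something with over 40 N, if the wrist force passes 120 N, or if a joint passes its speed limit or range.

### The arm

A 6-joint arm with a two-finger parallel gripper is mounted at the origin on the work surface. World frame = base frame: x ahead of the robot, y to its left, z up, the work surface at z = 0. Lengths are in m, angles in rad, forces in N, time in s.
With the tool pointing down it reaches from about 0.35 to 0.975 m from the base axis. Payload 4.9 kg.
Tool frame: the origin (TCP) lies at the very end of the fingers, on their centre line; the grasp point (between the pads) lies manip.grip_point_offset behind it (manip.grip_point_offset is the distance from the TCP to the grasp point, in m); z points along the fingers, y is the line along which they close (so a half turn about z gives the same grasp; the last joint's range is limited). The gripper opens to 85 mm and grips with 20 to 120 N. Pads are 22 mm wide; open, the fingers measure 114 mm over their backs; the gripper's body (76 mm by 85 mm) begins 54 mm behind the grasp point. The pads swing forward as they close: fully open they stand 13 mm farther back than shut.
Start: joints at [-1.403, 0.053, 1.613, -0, 1.476, -0.119], TCP at [0.177, -0.599, 0.231] pointing down, gripper open.
Joint ranges: [-3.01, 3.01], [-1.01, 2.22], [0.06, 2.58], [-1.02, 4.17], [0.09, 2.62], [-3.14, 3.14]. Speed limits (rad/s): [2.57, 2.57, 3.14, 3.14, 3.14, 3.14].

### API

Orientations are given as a unit quaternion [w, x, y, z].
In Python, from plant import manip gives the robot as it stands.
- The arm moves only by the shell command python3 -m crank 'ROWS' [OPENING]. ROWS is JSON, a list of rows, each an object of numbers: "x", "y", "z": the shift along the tool's x, y, z in cm; "turn": the turn about the tool's z in rad. In form: [{"x": .., "y": .., "z": .., "turn": ..}, ...]. A call has 1 to 5 rows; each row shifts and turns the commanded pose from where the row before left it, along the tool's axes as they then stand; what a row does not reach is not made up. A row lasts 1/10 s, in which the tool goes at most 50 mm and 8.59 degrees, less where a joint would pass 70% of its speed; a pose out of reach is approached as far as the arm can. A call with a gripper value outside its range is refused whole. OPENING is the opening in per cent of the stroke, from 0 (shut) to 100 (fully open), set as the call begins (- or left out, the last holds). The fingers move at their own pace and stop on an object; the grip force is fixed at half the most. Time passes only in rows, so rows that do not move let the fingers close. It gives the time, the measured TCP pose, the force, the opening and the grip force at its end, in the units of the state.
- manip.state(): the state, without advancing time (a new reading comes with each control period).
- manip.grab_frame(name): name is "scene" or "top" or "wrist"; returns (picture, depth): 384x512x3 uint8, red, green, blue; 384x512 float32, m along the optical axis (not along the pixel's ray), 0 where there is no reading.
- manip.camera_model(name): a dict with "mtx" (3x3 intrinsics, pixels), "k1" (the pictures are not rectified: a ray, as slopes to the right and down, at radius r is drawn at 1 + k1 r^2 times it, then the intrinsics apply), "world_to_cam" (4x4, takes a point from world to camera coordinates). Camera axes: x right, y down, z forward; pixel columns grow to the right and rows downward; lengths in m; the calibration is good to about 2 mm. A picture is of the moment at which its call begins: read the wrist's pose just before it. camera_model takes no time and is no camera call; for the wrist camera it gives the pose at the moment of the call.
- manip.job_done(): hands the job in; it is judged then, once.
The state is a dict: "time": time; "joint_pos": joint angles; "joint_vel": joint speeds; "joint_efforts": joint torques, N m; "tool_pos": TCP position; "tool_rot": TCP orientation; "contact_force": force on the tool from outside, world axes, zero at the start; "ft_torque": the same for the moment, N m; "gripper_width": opening from 0.0 (shut) to 1.0 (fully open); "grasp_force": force on a finger pad.
Only numpy, scipy, OpenCV 4.12 (cv2) and the standard library are available. Lean on these libraries where they do the work, as an engineer would, in place of code of your own. Each camera call takes 0.05 s, during which the arm holds its last target. There are 200 camera calls.

## Working session

There is one attempt and no reset: what is moved stays moved. The work goes in short steps, Python scripts to look and compute and a shell command to move; the robot and the scene stay as the last step left them, time stands still between calls to the robot, and variables do not carry over. Pictures are saved under pics/ and viewed, at most 10 in all, crops included, and the job is handed in when it is done.

```bash
ls; mkdir -p pics; cat > h.py <<'E'
import numpy as np, cv2
from plant import manip
def grab(n):
    m=manip.camera_model(n); im,d=manip.grab_frame(n); return im,d,m
def pts(d,m):
    K=np.array(m["mtx"]);k=m["k1"];h,w=d.shape
    u,v=np.meshgrid(np.arange(w),np.arange(h))
    P=cv2.undistortPoints(np.stack([u,v],-1).reshape(-1,1,2).astype(np.float64),K,np.array([k,0,0,0.])).reshape(h,w,2)
    c=np.dstack([P*d[...,None],d,np.ones_like(d)])
    return (c@np.linalg.inv(np.array(m["world_to_cam"])).T)[...,:3]
def ray(m,uv,z):
    P=cv2.undistortPoints(np.array(uv,float).reshape(-1,1,2),np.array(m["mtx"]),np.array([m["k1"],0,0,0.])).reshape(-1,2)
    T=np.linalg.inv(np.array(m["world_to_cam"])); o=T[:3,3]
    r=np.c_[P,np.ones(len(P))]@T[:3,:3].T
    return o+r*((z-o[2])/r[:,2])[:,None]
def save(n,im): cv2.imwrite("pics/"+n,cv2.cvtColor(im,cv2.COLOR_RGB2BGR))
E
python3 - <<'E'
from h import *
print(manip.grip_point_offset, manip.state())
ims=[]
for n in("top","scene"):
    im,d,m=grab(n); ims.append(im); np.savez(n+".npz",im=im,d=d); print(n,m)
save("a_top.png",ims[0]);save("a_scene.png",ims[1])
E
```

```text
pics
0.0187 {'time': 0.0, 'joint_pos': array([-1.40301092e+00,  5.33575411e-02,  1.61429945e+00, -3.88279700e-06,
        1.47601677e+00, -1.18999198e-01]), 'joint_vel': array([ 0.00181335,  0.00125233,  0.00147031, -0.00142561, -0.00067736,
        0.00027459]), 'joint_efforts': array([-8.93162123e-04, -3.93686235e+01, -3.70179391e+01, -2.49434142e-04,
        6.94626564e-03, -7.35982326e-06]), 'tool_pos': array([ 0.17668736, -0.59884827,  0.23005935]), 'tool_rot': array([-1.04019669e-03,  9.89736365e-01,  1.42901525e-01, -2.73117296e-05]), 'contact_force': array([ 0.04967037, -0.33878605,  0.10814253]), 'ft_torque': array([-0.01309556, -0.02776718,  0.00387472]), 'grasp_force': 0.0, 'gripper_width': 1.0021790822447418}
top {'mtx': array([[407.69617514,   0.        , 258.40537384],
       [  0.        , 407.69617514, 198.02507498],
       [  0.        ,   0.        ,   1.        ]]), 'k1': -0.03408335958553198, 'world_to_cam': array([[ 0.00167654, -0.99986297,  0.01646914,  0.00341901],
       [-0.999084  , -0.00237898, -0.04272582,  0.50914693],
       [ 0.04275915, -0.01638242, -0.99895109,  0.85079697],
       [ 0.        ,  0.        ,  0.        ,  1.        ]])}
scene {'mtx': array([[488.49769248,   0.        , 262.0330162 ],
       [  0.        , 488.49769248, 193.08933116],
       [  0.        ,   0.        ,   1.        ]]), 'k1': 0.012790216714798198, 'world_to_cam': array([[ 0.1390261 ,  0.99023283,  0.01052093, -0.09578889],
       [ 0.67281076, -0.08665467, -0.73472216, -0.30828899],
       [-0.72663431,  0.10922415, -0.67828656,  1.33036461],
       [ 0.        ,  0.        ,  0.        ,  1.        ]])}
```

View pics/a_top.png

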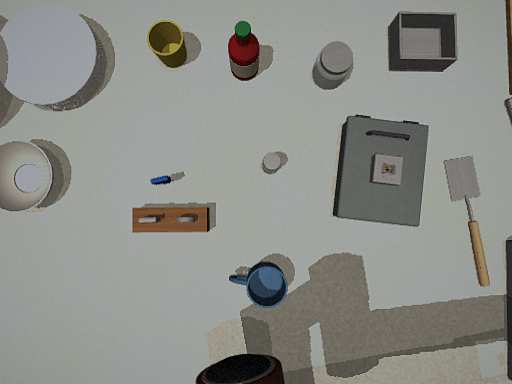

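View pics/a_scene.png

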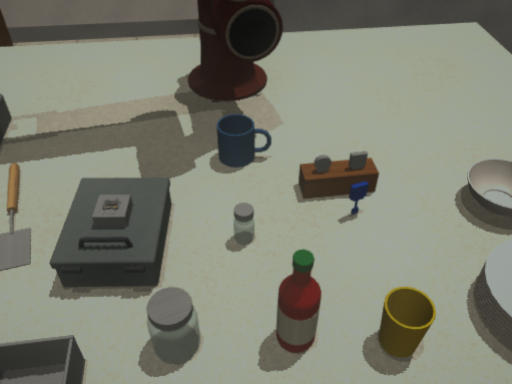

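The top view shows the stand at (171,219) and the cash box at (381,170) with its lock block at (388,169). Three things could be taken for the key:
- Square-looking head at top (148,219) / scene (358,160). I choose this one.
- Round head at top (185,219) / scene (322,163), the spare.
- Blue lookalike at top (160,180) / scene (358,195), which is not meant.

I'll check the choice in one crop.

```bash
python3 - <<'E'
from h import *
t=np.load("top.npz");s=np.load("scene.npz")
m=manip.camera_model("top");ms=manip.camera_model("scene")
P=pts(t["d"],m);S=pts(s["d"],ms)
def rect(mask,z,name,mm=m):
    c=max(cv2.findContours(mask.astype(np.uint8),0,1)[0],key=cv2.contourArea)
    w=ray(mm,c.reshape(-1,2),z)[:,:2]
    print(name,cv2.contourArea(c),cv2.minAreaRect((w*1000).astype(np.float32)))
im=t["im"].astype(int);hsv=cv2.cvtColor(t["im"],cv2.COLOR_RGB2HSV)
H=P[...,2]
uu,vv=np.meshgrid(np.arange(512),np.arange(384))
st=(uu>120)&(uu<220)&(vv>195)&(vv<245)
print("stand heights",np.percentile(H[st],[5,50,90,98,99.5]))
rect(st&(H>.04)&(H<.058),.05,"standtop")
for a,b,n in((130,166,"left"),(166,205,"right")):
    k=st&(H>.068)&(uu>a)&(uu<b); rect(k,.086,n); print(P[k].mean(0),k.sum())
bx=(uu>320)&(uu<440)&(vv>100)&(vv<240)
rect(bx&(H>.06)&(H<.08),.07,"lid")
lb=(uu>360)&(uu<415)&(vv>145)&(vv<195)
rect(lb&(H>.085),.095,"lock"); print(P[lb&(H>.09)].mean(0))
hd=(uu>360)&(uu<415)&(vv>120)&(vv<145)&(H>.08); print("handle",P[hd].mean(0))
a=cv2.resize(s["im"][135:225,285:390],None,fx=5,fy=5,interpolation=3)[:, :525]
b=cv2.resize(t["im"][150:190,368:408],None,fx=6,fy=6,interpolation=3)
b=np.vstack([b,np.zeros((450-240,240,3),np.uint8)])
save("b.png",np.hstack([a,b]))
E
```

```text
stand heights [-0.00190526  0.00158282  0.05139291  0.08536936  0.08758236]
standtop 1727.5 ((464.8707275390625, 183.8138427734375), (48.17976379394531, 151.07276916503906), 0.12993234395980835)
left 79.0 ((465.0828857421875, 218.71327209472656), (9.702503204345703, 36.86196517944336), 3.714803695678711)
[0.46550749 0.20579585 0.13602153] 108
right 53.0 ((464.41845703125, 146.65887451171875), (31.353866577148438, 8.038992881774902), 86.3133544921875)
[0.46488114 0.13941607 0.13202617] 79
lid 8236.5 ((564.1882934570312, -242.25088500976562), (166.2334442138672, 207.7386932373047), 83.18368530273438)
lock 758.5 ((561.3369750976562, -241.7967987060547), (55.900970458984375, 55.47819900512695), 83.38202667236328)
[ 0.56050135 -0.23939093  0.10568821]
handle [ 0.62457598 -0.23932068  0.12061739]
```

View pics/b.png

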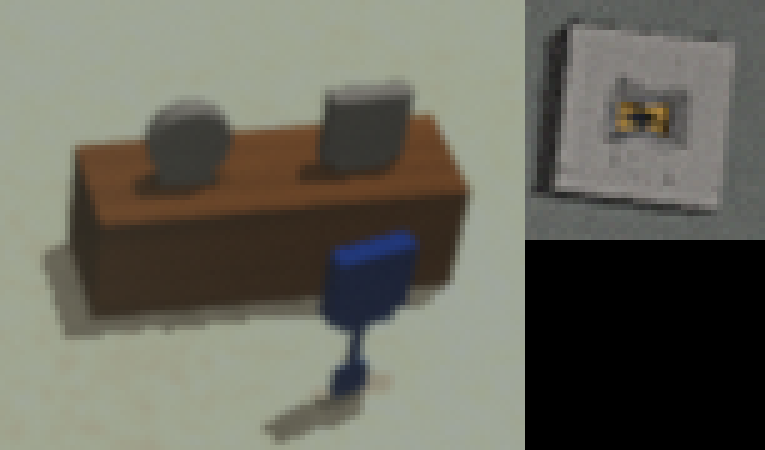

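The crop confirms it. The left key in the stand (crop ~(365,130)) is square-headed and the other (~(188,140)) is round. The blue one lies outside the stand. The keyway (crop ~(648,118)) runs roughly along world y. Next I'll move over the lock for a wrist look.

```bash
R='{"x":4.26,"y":-2.13}'; 
python3 -m crank '[{"x":4.3,"y":-2.1},{"x":4.3,"y":-2.1},{"x":4.3,"y":-2.1},{"x":4.3,"y":-2.1},{"x":4.3,"y":-2.1}]' 100
python3 -m crank '[{"x":4.3,"y":-2.1},{"x":4.3,"y":-2.1},{"x":4.3,"y":-2.1},{"x":4.3,"y":-2.1},{"x":4.3,"y":-2.1}]'
python3 -m crank '[{"turn":-0.145},{"turn":-0.145},{"turn":-0.145},{"turn":-0.145},{"turn":-0.145}]'
python3 -m crank '[{"turn":-0.145},{"turn":-0.145},{"turn":-0.145},{"x":0},{"x":0}]'
python3 - <<'E'
from h import *
im,d,m=grab("wrist"); np.savez("w1.npz",im=im,d=d,**{k:np.array(v) for k,v in m.items()}); save("c.png",im); print(np.array(m["world_to_cam"]).round(3), m["mtx"][0])
E
```

```text
[[ 0.283 -0.959 -0.003 -0.624]
 [-0.918 -0.271  0.288 -0.037]
 [-0.277 -0.079 -0.958  0.381]
 [ 0.     0.     0.     1.   ]] [324.03512382   0.         248.23655539]schema error: expected keys x, y, z, turn
schema error: expected keys x, y, z, turn
schema error: expected keys x, y, z, turn
schema error: expected keys x, y, z, turn
```

View pics/c.png

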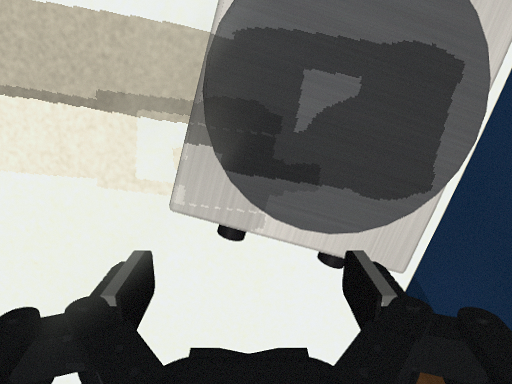

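Nothing moved: the rows need all four keys. The picture only shows the fingers at the start position, over the pan/scale (~(345,100)).

```bash
python3 -m crank '[{"x":4.3,"y":-2.1,"z":0,"turn":0},{"x":4.3,"y":-2.1,"z":0,"turn":0},{"x":4.3,"y":-2.1,"z":0,"turn":0},{"x":4.3,"y":-2.1,"z":0,"turn":0},{"x":4.3,"y":-2.1,"z":0,"turn":0}]' 100
python3 -m crank '[{"x":4.3,"y":-2.1,"z":0,"turn":0},{"x":4.3,"y":-2.1,"z":0,"turn":0},{"x":4.3,"y":-2.1,"z":0,"turn":0},{"x":4.3,"y":-2.1,"z":0,"turn":0},{"x":4.3,"y":-2.1,"z":0,"turn":0}]'
python3 -m crank '[{"x":0,"y":0,"z":0,"turn":-0.145},{"x":0,"y":0,"z":0,"turn":-0.145},{"x":0,"y":0,"z":0,"turn":-0.145},{"x":0,"y":0,"z":0,"turn":-0.145},{"x":0,"y":0,"z":0,"turn":-0.145}]'
python3 -m crank '[{"x":0,"y":0,"z":0,"turn":-0.145},{"x":0,"y":0,"z":0,"turn":-0.145},{"x":0,"y":0,"z":0,"turn":-0.145},{"x":0,"y":0,"z":0,"turn":0},{"x":0,"y":0,"z":0,"turn":0}]'
python3 - <<'E'
from h import *
im,d,m=grab("wrist"); np.savez("w1.npz",im=im,d=d,**{k:np.array(v) for k,v in m.items()}); save("d.png",im)
E
```

```text
time: 0.65
tool_pos: [0.3543, -0.4363, 0.231]
tool_rot: [-0.0, 0.99, 0.143, -0.0]
contact_force: [-0.8, -1.0, -0.2]
gripper_width: 0.995
grasp_force: 0.0
time: 1.15
tool_pos: [0.5309, -0.2747, 0.2311]
tool_rot: [-0.0, 0.99, 0.143, -0.0]
contact_force: [0.0, -0.3, 0.7]
gripper_width: 0.999
grasp_force: 0.0
time: 1.65
tool_pos: [0.5297, -0.2761, 0.2308]
tool_rot: [-0.0, 0.873, 0.487, -0.0]
contact_force: [-0.5, -0.3, -0.4]
gripper_width: 0.998
grasp_force: 0.0
time: 2.15
tool_pos: [0.5297, -0.2763, 0.231]
tool_rot: [-0.0, 0.751, 0.661, -0.0]
contact_force: [0.2, 0.2, -0.0]
gripper_width: 1.001
grasp_force: 0.0
```

View pics/d.png

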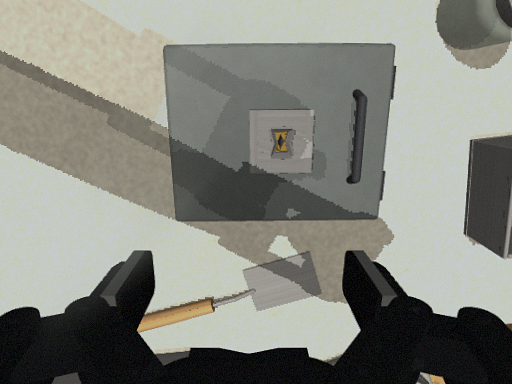

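The wrist view shows the lock block at (282,141), its bow-tie keyway upright in the image, and the handle at (357,137).

```bash
cat > lock.py <<'E'
from h import *
def meas(im,d,m,dz=0):
    P=pts(d,m);H=P[...,2]
    def rect(mask,z,n):
        c=max(cv2.findContours(mask.astype(np.uint8),0,1)[0],key=cv2.contourArea)
        r=cv2.minAreaRect((ray(m,c.reshape(-1,2),z)[:,:2]*1000).astype(np.float32)); print(n,r)
        return r
    print("lid z",np.median(H[(H>.055)&(H<.085)]))
    lm=(H>.084)&(np.hypot(P[...,0]-.561,P[...,1]+.241)<.042)
    print("face z",np.median(H[lm]))
    rect(lm,.095,"block")
    rect((H>.06)&(H<.08)&(np.hypot(P[...,0]-.56,P[...,1]+.24)<.14),.07,"lid")
    hsv=cv2.cvtColor(im,cv2.COLOR_RGB2HSV)
    g=lm&(hsv[...,1]>110)&(hsv[...,0]>12)&(hsv[...,0]<35)
    v,u=np.nonzero(g); print("gold",g.sum(),ray(m,[[u.mean(),v.mean()]],.09)[0], rect(g,.09,"gold"))
    return lm
E
python3 - <<'E'
from lock import *
w=np.load("w1.npz"); m={k:w[k] for k in("mtx","world_to_cam","k1")}; m["k1"]=float(m["k1"])
meas(w["im"],w["d"],m)
print(ray(m,[[282,141]],.095), m["k1"])
t=np.load("top.npz"); meas(t["im"],t["d"],manip.camera_model("top"))
save("e.png",np.hstack([cv2.resize(w["im"][105:178,246:318],None,fx=7,fy=7,interpolation=3)]))
E
```

```text
lid z 0.07059014450930062
face z 0.3004802047105813
block ((592.8026733398438, -432.4640197753906), (164.90695190429688, 217.73562622070312), 81.93772888183594)
lid ((562.8945922851562, -242.2686004638672), (164.72607421875, 206.1727752685547), 83.25105285644531)
gold ((562.6602783203125, -243.035400390625), (16.740093231201172, 9.685147285461426), 83.9925765991211)
gold 346 [ 0.59488825 -0.36361864  0.09      ] ((562.6602783203125, -243.035400390625), (16.740093231201172, 9.685147285461426), 83.9925765991211)
[[ 0.56354826 -0.242018    0.095     ]] -0.044419926992246075
lid z 0.06682312962575865
face z 0.09508569842662706
block ((561.3045043945312, -241.80259704589844), (55.95500946044922, 55.46458435058594), 83.27261352539062)
lid ((564.1882934570312, -242.25088500976562), (166.2334442138672, 207.7386932373047), 83.18368530273438)
gold ((562.9609375, -244.9554901123047), (14.879920959472656, 6.14583683013916), 79.03898620605469)
gold 19 [ 0.56318718 -0.24569925  0.09      ] ((562.9609375, -244.9554901123047), (14.879920959472656, 6.14583683013916), 79.03898620605469)
```

View pics/e.png

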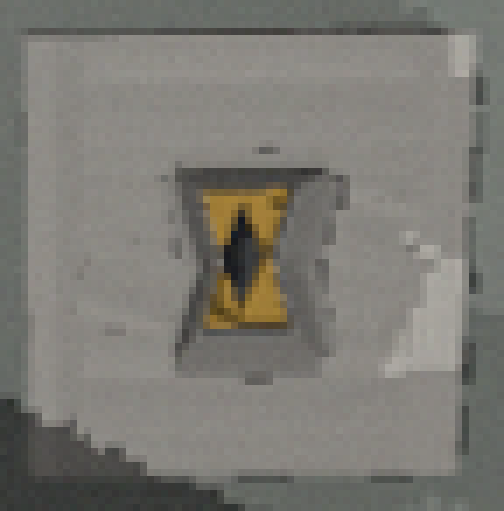

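```bash
python3 -m crank '[{"x":4.4,"y":-1.15,"z":0,"turn":0},{"x":4.4,"y":-1.15,"z":0,"turn":0},{"x":4.4,"y":-1.15,"z":0,"turn":0},{"x":4.4,"y":-1.15,"z":0,"turn":0},{"x":4.4,"y":-1.15,"z":0,"turn":0}]' >/dev/null
python3 -m crank '[{"x":4.4,"y":-1.15,"z":0,"turn":0},{"x":4.4,"y":-1.15,"z":0,"turn":0},{"x":4.4,"y":-1.15,"z":0,"turn":0},{"x":4.4,"y":-1.15,"z":0,"turn":0},{"x":4.4,"y":-1.15,"z":0,"turn":0}]' >/dev/null
python3 -m crank '[{"x":4.4,"y":-1.15,"z":0,"turn":0},{"x":0,"y":0,"z":2,"turn":-0.127},{"x":0,"y":0,"z":0,"turn":0},{"x":0,"y":0,"z":0,"turn":0}]' 80
cat > stand.py <<'E'
from h import *
im,d,m=grab("wrist"); np.savez("w2.npz",im=im,d=d)
P=pts(d,m);H=P[...,2]
near=(np.hypot(P[...,0]-.465,P[...,1]-.184)<.1)
def rect(mask,z,n):
    c=max(cv2.findContours(mask.astype(np.uint8),0,1)[0],key=cv2.contourArea)
    r=cv2.minAreaRect((ray(m,c.reshape(-1,2),z)[:,:2]*1000).astype(np.float32)); print(n,cv2.contourArea(c),r)
rect(near&(H>.042)&(H<.058),.05,"stand")
print("top z",np.median(H[near&(H>.042)&(H<.058)]))
hd=near&(H>.080)&(H<.095)
for lo,hi in((.19,.25),(.11,.18)):
    k=hd&(P[...,1]>lo)&(P[...,1]<hi); rect(k,.086,"head"); print(k.sum(),P[k].mean(0),np.percentile(P[k],[2,98],axis=0))
save("f.png",im)
E
python3 stand.py
```

```text
time: 3.6
tool_pos: [0.4638, 0.2192, 0.2109]
tool_rot: [-0.0, 0.707, 0.707, -0.001]
contact_force: [-0.6, -0.1, -0.0]
gripper_width: 0.804
grasp_force: 0.0
stand 7052.5 ((464.7296447753906, 186.15774536132812), (50.14755630493164, 149.5000457763672), 0.5270252227783203)
top z 0.05067658134888603
head 404.0 ((464.6778564453125, 222.1774139404297), (9.908992767333984, 34.641319274902344), 3.154813051223755)
451 [0.46469099 0.22239387 0.08631728] [[0.45961855 0.20564668 0.08371511]
 [0.46987084 0.23812795 0.0878577 ]]
head 228.0 ((465.6375427246094, 154.22080993652344), (25.45956039428711, 9.258074760437012), 89.77464294433594)
262 [0.46553922 0.15272519 0.08440686] [[0.46097401 0.13912449 0.08019355]
 [0.47023471 0.16299461 0.08718538]]
```

View pics/f.png

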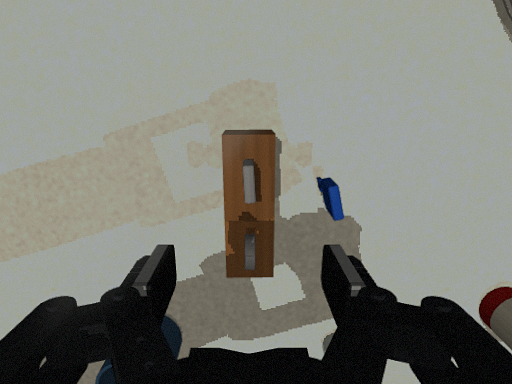

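The square-headed key is at (249,182) in the wrist view, i.e. (0.4648, 0.221). The spare is at (250,250) and the blue lookalike at (332,198), clear of the fingers. Descending and gripping.

```bash
python3 -m crank '[{"x":0.15,"y":0.1,"z":4,"turn":0},{"x":0,"y":0,"z":4,"turn":0},{"x":0,"y":0,"z":3.5,"turn":0},{"x":0,"y":0,"z":2.5,"turn":0},{"x":0,"y":0,"z":1.6,"turn":0}]' 50
python3 -m crank '[{"x":0,"y":0,"z":0,"turn":0},{"x":0,"y":0,"z":0,"turn":0},{"x":0,"y":0,"z":0,"turn":0},{"x":0,"y":0,"z":0,"turn":0},{"x":0,"y":0,"z":0,"turn":0}]' 0
python3 -m crank '[{"x":0,"y":0,"z":0,"turn":0},{"x":0,"y":0,"z":0,"turn":0},{"x":0,"y":0,"z":0,"turn":0},{"x":0,"y":0,"z":0,"turn":0},{"x":0,"y":0,"z":0,"turn":0}]'
```

```text
time: 4.15
tool_pos: [0.4648, 0.2196, 0.0538]
tool_rot: [-0.0, 0.708, 0.707, -0.001]
contact_force: [0.1, -0.5, 0.9]
gripper_width: 0.501
grasp_force: 0.0
time: 4.65
tool_pos: [0.4661, 0.221, 0.0568]
tool_rot: [0.001, 0.706, 0.708, 0.001]
contact_force: [-0.6, -2.8, 2.9]
gripper_width: 0.104
grasp_force: 61.5
time: 5.15
tool_pos: [0.4662, 0.221, 0.0568]
tool_rot: [0.001, 0.706, 0.708, 0.001]
contact_force: [-2.1, -2.5, 6.8]
gripper_width: 0.103
grasp_force: 61.9
```

```bash
python3 -m crank '[{"x":0,"y":0,"z":-1.5,"turn":0},{"x":0,"y":0,"z":-3,"turn":0},{"x":0,"y":0,"z":-4.5,"turn":0},{"x":0,"y":0,"z":-4.5,"turn":0},{"x":0,"y":0,"z":-4,"turn":0}]'
python3 -m crank '[{"x":-4.6,"y":1,"z":0,"turn":0},{"x":-4.6,"y":1,"z":0,"turn":0},{"x":-4.6,"y":1,"z":0,"turn":0},{"x":-4.6,"y":1,"z":0,"turn":0},{"x":-4.6,"y":1,"z":0,"turn":0}]'
python3 -m crank '[{"x":-4.6,"y":1,"z":0,"turn":0},{"x":-4.6,"y":1,"z":0,"turn":0},{"x":-4.6,"y":1,"z":0,"turn":0},{"x":-4.6,"y":1,"z":0,"turn":0},{"x":-4.6,"y":1,"z":0,"turn":0}]'
python3 -m crank '[{"x":0,"y":0,"z":0,"turn":0.118},{"x":0,"y":0,"z":0,"turn":0},{"x":0,"y":0,"z":0,"turn":0}]'
python3 - <<'E'
from h import *
print(manip.state()["tool_rot"],manip.state()["tool_pos"])
im,d,m=grab("wrist"); np.savez("w3.npz",im=im,d=d,**{k:np.array(v) for k,v in m.items()})
a=cv2.resize(im[90:330,150:350],None,fx=2.4,fy=2.4,interpolation=3)
im2,d2,m2=grab("scene"); np.savez("s3.npz",im=im2,d=d2)
p=np.array([.5627,-.2423,.2,1]); c=np.array(m2["world_to_cam"])@p; uv=(np.array(m2["mtx"])@(c[:3]/c[2]))[:2].astype(int); print(uv)
save("g.png",a)
E
```

```text
time: 5.65
tool_pos: [0.4652, 0.2214, 0.2335]
tool_rot: [0.0, 0.706, 0.708, 0.001]
contact_force: [0.3, -0.0, -0.2]
gripper_width: 0.106
grasp_force: 61.0
time: 6.15
tool_pos: [0.516, -0.0103, 0.2312]
tool_rot: [0.0, 0.706, 0.708, 0.001]
contact_force: [0.7, 0.2, -1.2]
gripper_width: 0.106
grasp_force: 61.0
time: 6.65
tool_pos: [0.5668, -0.2404, 0.2311]
tool_rot: [0.0, 0.706, 0.708, 0.001]
contact_force: [0.3, 0.5, -0.6]
gripper_width: 0.104
grasp_force: 61.0
time: 6.95
tool_pos: [0.5665, -0.2382, 0.2306]
tool_rot: [-0.0, 0.746, 0.666, 0.0]
contact_force: [-0.2, 0.4, -0.4]
gripper_width: 0.106
grasp_force: 60.9
[-4.96762890e-06  7.45713127e-01  6.66267117e-01  2.47705771e-04] [ 0.56653252 -0.23817746  0.230588  ]
[ 97 157]
```

View pics/g.png

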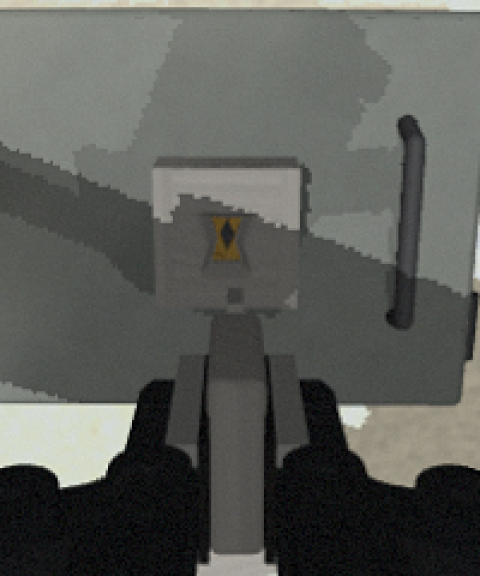

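The key is held with its head at crop (237,430), the bit peeking out at (235,295) and the keyway at (228,240). I'll measure the bit and keyway in the same camera.

```bash
python3 - <<'E'
from lock import *
w=np.load("w3.npz"); m={k:w[k] for k in("mtx","world_to_cam")}; m["k1"]=float(w["k1"]);im,d=w["im"],w["d"]
P=pts(d,m); s=manip.state(); q=s["tool_rot"]; a=2*np.arctan2(q[2],q[1]); tx=np.array([np.cos(a),np.sin(a)]); ty=np.array([np.sin(a),-np.cos(a)]); print("a",np.degrees(a))
r=P[...,:2]-s["tool_pos"][:2]; X=r@tx; Y=r@ty; H=P[...,2]
near=(np.abs(X)<.04)&(np.abs(Y)<.012)
b=near&(H>.17)&(H<.205)
c=np.nonzero(b); print("bit px",b.sum(),c[0].min(),c[0].max(),c[1].min(),c[1].max(), "X",np.percentile(X[b],[5,50,95]),"Y",Y[b].mean(),np.percentile(Y[b],[3,97]),"H",np.percentile(H[b],[2,50,98]))
h=near&(H>.222)&(H<.275)&(np.abs(Y)<.008)
e=h&(H<.255)&(H>.235)
print("head end face X",np.percentile(X[e],[5,50,95]),"Y",np.percentile(Y[e],[2,50,98]),"Hrange",np.percentile(H[h],[1,99]))
# lock
hsv=cv2.cvtColor(im,cv2.COLOR_RGB2HSV)
box=np.zeros(H.shape,bool); box[170:205,228:262]=1
g=box&(hsv[...,1]>110)&(hsv[...,0]>12)&(hsv[...,0]<35)
ct=np.vstack([k.reshape(-1,2) for k in cv2.findContours(g.astype(np.uint8),0,1)[0]])
R=cv2.minAreaRect((ray(m,ct,.091)[:,:2]*1000).astype(np.float32)); print("gold",R,g.sum())
lm=(H>.086)&(H<.105)&(np.hypot(P[...,0]-.5627,P[...,1]+.2423)<.045)
ct=max(cv2.findContours(lm.astype(np.uint8),0,1)[0],key=cv2.contourArea)
ct=ct.reshape(-1,2); R=cv2.minAreaRect((ray(m,ct,.095)[:,:2]*1000).astype(np.float32)); print("block",R)
B=P[lm]; print("block depth mean",B.mean(0))
L=(H>.062)&(H<.078)&(np.hypot(P[...,0]-.56,P[...,1]+.24)<.14)
for n,c0 in(("block",np.array(R[0])/1000),("prior",np.array([.5627,-.2423]))):
    v=c0-s["tool_pos"][:2]; print(n,"move cm x,y",v@tx*100,v@ty*100)
E
```

```text
a 83.57411740130783
bit px 75 210 220 245 251 X [0.00522843 0.00686669 0.00726752] Y 0.0003093389355008593 [-0.00145803  0.00213204] H [0.18514881 0.19454791 0.19835977]
head end face X [0.01023188 0.01665031 0.01747281] Y [-7.75908691e-03  2.91345101e-05  7.73878843e-03] Hrange [0.23199478 0.27314604]
gold ((562.4852294921875, -242.77186584472656), (15.977209091186523, 9.12894344329834), 83.55384063720703) 120
block ((562.7379150390625, -241.92529296875), (55.62852478027344, 54.16512680053711), 83.53547668457031)
block depth mean [ 0.56275684 -0.24099415  0.09556064]
block move cm x,y -0.47190275517399954 -0.3316591643283824
prior move cm x,y -0.5095623841622596 -0.3312332077350549
```

```bash
python3 -m crank '[{"x":-0.49,"y":-0.36,"z":2.5,"turn":0},{"x":0,"y":0,"z":3,"turn":0},{"x":0,"y":0,"z":2,"turn":0},{"x":0,"y":0,"z":0,"turn":0},{"x":0,"y":0,"z":0,"turn":0}]'
python3 - <<'E'
from h import *
s=manip.state()
im,d,m=grab("wrist"); np.savez("w4.npz",im=im,d=d,**{k:np.array(v) for k,v in m.items()})
q=s["tool_rot"]; a=2*np.arctan2(q[2],q[1]); print(np.degrees(a), s["tool_pos"])
tx=np.array([np.cos(a),np.sin(a)]); ty=np.array([np.sin(a),-np.cos(a)])
v=np.array([.5627,-.2422])-s["tool_pos"][:2]; print("move cm",v@tx*100,v@ty*100-.03)
save("i.png",cv2.resize(im[150:290,180:320],None,fx=4,fy=4,interpolation=3))
E
```

```text
time: 7.55
tool_pos: [0.5625, -0.2424, 0.1558]
tool_rot: [0.0, 0.746, 0.666, 0.0]
contact_force: [0.4, 0.1, -0.4]
gripper_width: 0.1
grasp_force: 60.9
83.50608531207634 [ 0.56251794 -0.24236983  0.15575594]
move cm 0.018933149107248297 -0.013831846354728568
```

View pics/i.png

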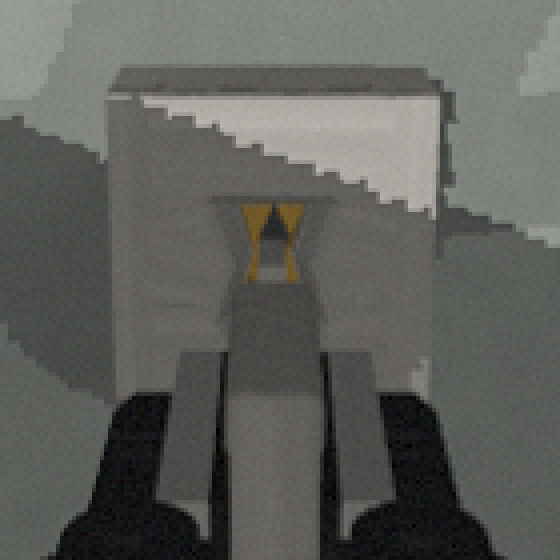

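Bit at (273,250) is centred on the keyway (272,240). Easing down.

```bash
python3 -m crank '[{"x":0,"y":0,"z":0.5,"turn":0},{"x":0,"y":0,"z":0.4,"turn":0},{"x":0,"y":0,"z":0.3,"turn":0},{"x":0,"y":0,"z":0,"turn":0}]'
python3 -m crank '[{"x":0,"y":0,"z":0.15,"turn":0},{"x":0,"y":0,"z":0.1,"turn":0},{"x":0,"y":0,"z":0.1,"turn":0},{"x":0,"y":0,"z":0,"turn":0}]'
python3 -m crank '[{"x":0,"y":0,"z":0.1,"turn":0},{"x":0,"y":0,"z":0.1,"turn":0},{"x":0,"y":0,"z":0,"turn":0}]'
```

```text
time: 8.0
tool_pos: [0.5621, -0.243, 0.1428]
tool_rot: [-0.0, 0.747, 0.665, -0.0]
contact_force: [-0.7, -0.7, -0.9]
gripper_width: 0.103
grasp_force: 60.9
time: 8.4
tool_pos: [0.5623, -0.2431, 0.1396]
tool_rot: [-0.0, 0.747, 0.665, -0.0]
contact_force: [0.1, 0.3, -1.0]
gripper_width: 0.108
grasp_force: 60.9
time: 8.7
tool_pos: [0.5623, -0.2431, 0.1376]
tool_rot: [-0.0, 0.747, 0.665, -0.0]
contact_force: [-0.7, -0.1, 0.2]
gripper_width: 0.108
grasp_force: 60.9
```

```bash
python3 -m crank '[{"x":0.05,"y":0.02,"z":0.1,"turn":0},{"x":0,"y":0,"z":0.1,"turn":0},{"x":0,"y":0,"z":0,"turn":0}]'
python3 -m crank '[{"x":0,"y":0,"z":0.05,"turn":0.1},{"x":0,"y":0,"z":0.05,"turn":0.08},{"x":0,"y":0,"z":0,"turn":0.04},{"x":0,"y":0,"z":0,"turn":0.04}]'
```

```text
time: 9.0
tool_pos: [0.5628, -0.2427, 0.1361]
tool_rot: [0.0, 0.747, 0.665, 0.0]
contact_force: [-0.3, 0.5, 0.3]
gripper_width: 0.106
grasp_force: 61.2
time: 9.4
tool_pos: [0.5628, -0.2427, 0.135]
tool_rot: [0.0, 0.827, 0.562, 0.0]
contact_force: [0.5, -0.6, -1.9]
gripper_width: 0.103
grasp_force: 61.0
```

```bash
python3 -m crank '[{"x":0,"y":0,"z":0.1,"turn":0.03},{"x":0,"y":0,"z":0.05,"turn":0.03},{"x":0,"y":0,"z":0.05,"turn":0.03},{"x":0,"y":0,"z":0,"turn":0}]'
python3 -c "
from plant import manip; s=manip.state(); print(s['contact_force'],s['ft_torque'])"
```

```text
time: 9.8
tool_pos: [0.5625, -0.2426, 0.1325]
tool_rot: [-0.0, 0.851, 0.525, -0.0]
contact_force: [-0.9, -1.1, -1.0]
gripper_width: 0.103
grasp_force: 61.0
[-0.89029762 -1.13182264 -0.98733042] [0.04070736 0.02630765 0.00224176]
```

```bash
python3 -m crank '[{"x":0,"y":0,"z":0.1,"turn":-0.08},{"x":0,"y":0,"z":0,"turn":-0.1},{"x":0,"y":0,"z":0.05,"turn":-0.1},{"x":0,"y":0,"z":0,"turn":-0.1}]'
python3 -m crank '[{"x":0,"y":0,"z":0.05,"turn":-0.1},{"x":0,"y":0,"z":0,"turn":-0.08},{"x":0,"y":0,"z":0.05,"turn":-0.05},{"x":0,"y":0,"z":0,"turn":0}]'
python3 -c "
from plant import manip; s=manip.state(); print(s['contact_force'],s['ft_torque'])"
```

```text
time: 10.2
tool_pos: [0.5627, -0.2426, 0.1318]
tool_rot: [-0.0, 0.735, 0.678, 0.0]
contact_force: [0.2, 0.6, 1.8]
gripper_width: 0.103
grasp_force: 61.2
time: 10.6
tool_pos: [0.5627, -0.2427, 0.1309]
tool_rot: [0.0, 0.654, 0.756, -0.0]
contact_force: [-0.7, 0.6, 2.1]
gripper_width: 0.103
grasp_force: 61.3
[-0.65987451  0.58657463  2.07020423] [0.13264136 0.25702045 0.00128086]
```

```bash
python3 -m crank '[{"x":0,"y":0,"z":0.05,"turn":-0.04},{"x":0,"y":0,"z":0.05,"turn":-0.04},{"x":0,"y":0,"z":0.05,"turn":-0.03},{"x":0,"y":0,"z":0,"turn":0}]'
python3 -c "
from plant import manip; s=manip.state(); print(s['contact_force'],s['ft_torque'])"
```

```text
time: 11.0
tool_pos: [0.5627, -0.2429, 0.1292]
tool_rot: [0.0, 0.612, 0.791, -0.0]
contact_force: [-1.2, -0.7, 1.2]
gripper_width: 0.104
grasp_force: 61.3
[-1.15693206 -0.68702486  1.20007447] [-0.02122836  0.32918646 -0.07235469]
```

```bash
python3 -m crank '[{"x":0,"y":0,"z":0.1,"turn":0},{"x":0,"y":0,"z":0.1,"turn":0},{"x":0,"y":0,"z":0.1,"turn":0},{"x":0,"y":0,"z":0,"turn":0}]'
python3 -m crank '[{"x":0,"y":0,"z":0.1,"turn":0.03},{"x":0,"y":0,"z":0.1,"turn":0.03},{"x":0,"y":0,"z":0,"turn":0}]'
python3 -c "
from plant import manip; s=manip.state(); print(s['contact_force'],s['ft_torque'])"
```

```text
time: 11.4
tool_pos: [0.5627, -0.2427, 0.1256]
tool_rot: [0.0, 0.612, 0.791, -0.0]
contact_force: [-0.6, -0.6, 1.0]
gripper_width: 0.108
grasp_force: 61.3
time: 11.7
tool_pos: [0.5625, -0.2423, 0.123]
tool_rot: [-0.0, 0.635, 0.772, 0.0]
contact_force: [0.2, 1.3, -1.4]
gripper_width: 0.109
grasp_force: 60.9
[ 0.23134662  1.25172083 -1.40962371] [-0.01970368 -0.04258153 -0.06567811]
```

Nearly home (nose about 18.5 mm down). I'll press onto the floor, with a small wiggle.

```bash
python3 -m crank '[{"x":0,"y":0,"z":0.05,"turn":0.05},{"x":0,"y":0,"z":0.05,"turn":0.05},{"x":0,"y":0,"z":0.05,"turn":0.05},{"x":0,"y":0,"z":0,"turn":0}]'
python3 -m crank '[{"x":0,"y":0,"z":0.05,"turn":0},{"x":0,"y":0,"z":0.05,"turn":0},{"x":0,"y":0,"z":0,"turn":0}]'
python3 -c "
from plant import manip; s=manip.state(); print(s['contact_force'],s['ft_torque'])"
```

```text
time: 12.1
tool_pos: [0.5626, -0.2425, 0.1228]
tool_rot: [-0.0, 0.691, 0.723, -0.0]
contact_force: [-2.1, 0.2, 3.8]
gripper_width: 0.101
grasp_force: 61.4
time: 12.4
tool_pos: [0.5628, -0.2426, 0.1227]
tool_rot: [-0.0, 0.691, 0.723, -0.0]
contact_force: [-3.1, 1.6, 8.0]
gripper_width: 0.108
grasp_force: 62.1
[-3.11574381  1.63715782  7.95997568] [ 0.43177574  0.8617293  -0.03982798]
```

It bottoms at TCP 0.1227 (0.1226 predicted for the floor) with force rising to 8 N, so it is home. Turning clockwise from -0.16 to +1.57.

```bash
python3 -m crank '[{"x":0,"y":0,"z":0,"turn":0.11},{"x":0,"y":0,"z":0,"turn":0.12},{"x":0,"y":0,"z":0,"turn":0.12},{"x":0,"y":0,"z":0,"turn":0.12},{"x":0,"y":0,"z":0,"turn":0.12}]'
python3 -m crank '[{"x":0,"y":0,"z":0,"turn":0.12},{"x":0,"y":0,"z":0,"turn":0.12},{"x":0,"y":0,"z":0,"turn":0}]'
python3 -c "
from plant import manip; s=manip.state(); print(s['contact_force'],s['ft_torque'])"
```

```text
time: 12.9
tool_pos: [0.5627, -0.2427, 0.1227]
tool_rot: [0.0, 0.872, 0.489, -0.0]
contact_force: [-4.2, 1.2, 6.8]
gripper_width: 0.101
grasp_force: 62.1
time: 13.2
tool_pos: [0.5628, -0.2428, 0.1227]
tool_rot: [0.0, 0.924, 0.383, -0.0]
contact_force: [-4.4, 1.9, 7.4]
gripper_width: 0.104
grasp_force: 62.1
[-4.40978767  1.8840196   7.40774797] [0.27379503 0.79508314 0.07486301]
```

```bash
python3 -m crank '[{"x":0,"y":0,"z":0,"turn":0.12},{"x":0,"y":0,"z":0,"turn":0.12},{"x":0,"y":0,"z":0,"turn":0.12},{"x":0,"y":0,"z":0,"turn":0.12},{"x":0,"y":0,"z":0,"turn":0.12}]'
python3 -m crank '[{"x":0,"y":0,"z":0,"turn":0.12},{"x":0,"y":0,"z":0,"turn":0.12},{"x":0,"y":0,"z":0,"turn":0.08},{"x":0,"y":0,"z":0,"turn":0},{"x":0,"y":0,"z":0,"turn":0}]'
python3 - <<'E'
from h import *
s=manip.state(); print(s['contact_force'],s['ft_torque'],s['joint_pos']); q=s["tool_rot"]; print("turned",np.radians(83.4)-2*np.arctan2(q[2],q[1]))
im,d,m=grab("wrist"); save("j.png",cv2.resize(im[130:330,150:350],None,fx=2.8,fy=2.8,interpolation=3))
E
```

```text
time: 13.7
tool_pos: [0.5627, -0.243, 0.1227]
tool_rot: [0.0, 0.996, 0.091, -0.0]
contact_force: [-3.5, 1.1, 7.6]
gripper_width: 0.102
grasp_force: 62.1
time: 14.2
tool_pos: [0.5626, -0.2431, 0.1227]
tool_rot: [0.001, 0.998, -0.066, -0.0]
contact_force: [-4.4, 0.6, 8.0]
gripper_width: 0.109
grasp_force: 62.1
[-4.35620934  0.63744188  7.98932557] [0.1056785  0.93142106 0.12790972] [-5.28738290e-01  1.13190756e-01  1.73568275e+00 -1.19726277e-03
  1.29243658e+00  1.17509310e+00]
turned 1.5883108388428937
```

View pics/j.png

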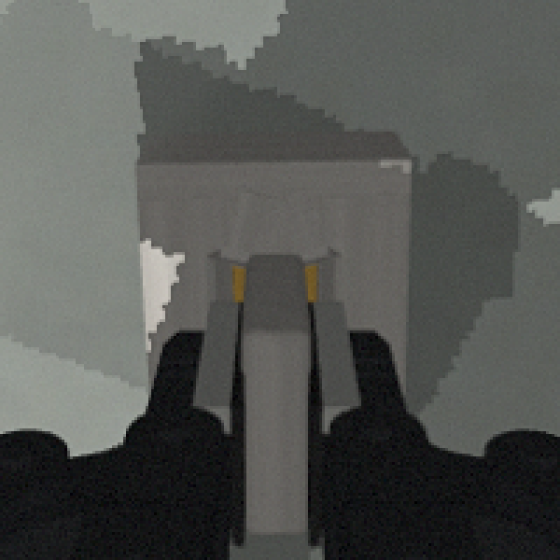

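The key head (277,290) is low on the lock and lies across the keyway, with the keyway's gold ends at (238,283) and (312,283). The 0.13 N m torque matches the spring and disc friction, and the turn reads 1.59 rad. Handing in.

```bash
python3 -c "
from plant import manip; print(manip.job_done())"
```

```text
the job is handed in; nothing more can be done
None
```

The square-headed key is fully home in the cash box lock, turned about 1.59 rad clockwise and still gripped there at about 8 N of downward push; the round-headed key was not touched, and the job was handed in at about 14 s (no verdict was returned).

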